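# Pack the brake test kit and leave the rejects

## Task

Pack the brake test kit into the four-nest tray: the good brass coupling head in the yellow nest, the good steel piston cap in the blue nest, the black pressure gauge in the white nest and the grey brake block sample in the green nest. Set each one down upright and flat on the floor of its nest, without dropping it. Leave the two red-topped rejects, a coupling head and a piston cap, standing undisturbed where they are.

Things in the scene. Friction and masses are not known exactly. Their poses are not given: they have to be found in the camera images.
- coupling: Good brass coupling head: a turned body 60 mm tall: round foot flange 54 mm diameter and 12 mm high, then a neck with a hexagon (46 mm across its corners at most), then a plain round collar 44 mm in diameter from 40 to 60 mm height, which is the place to grip. Bare brass top with a black bore in the middle and no red paint. About 0.3 to 0.6 kg. Stands upright and loose on the bench mat (top at z = 0); origin at the centre of its underside, z up. 
- piston_cap: Good steel piston cap: a plain round drum 54 mm in diameter and 44 mm tall, with a thin black seal ring in a groove 9 to 13 mm above its foot; grip it across its upper part. Bare steel top with a dark ring and no red paint. About 0.25 to 0.5 kg. Stands upright and loose on the bench mat (top at z = 0); origin at the centre of its underside, z up. 
- gauge: Black pressure gauge lying on its back: a black drum 54 mm in diameter and 44 mm tall with the dial on top (black face, white ticks, yellow needle, bright bezel). About 0.17 to 0.35 kg. Stands upright and loose on the bench mat (top at z = 0); origin at the centre of its underside, z up. 
- block: Grey brake block sample: a light grey rectangular block on a dark steel backing plate, with a dark groove across its top; 56 mm long (its x axis) by 44 mm wide (its y axis) by 44 mm tall. About 0.2 to 0.4 kg. Stands upright and loose on the bench mat (top at z = 0); origin at the centre of its underside, z up. 
- reject_coupling: Rejected brass coupling head, same shape as the good one: a turned body 60 mm tall: round foot flange 54 mm diameter and 12 mm high, then a neck with a hexagon (46 mm across its corners at most), then a plain round collar 44 mm in diameter from 40 to 60 mm height, which is the place to grip. Its top is painted red round the black bore. To be left alone. Stands upright and loose on the bench mat (top at z = 0); origin at the centre of its underside, z up. 
- reject_cap: Rejected steel piston cap, same shape as the good one: a plain round drum 54 mm in diameter and 44 mm tall, with a thin black seal ring in a groove 9 to 13 mm above its foot; grip it across its upper part. Its top is painted red. To be left alone. Stands upright and loose on the bench mat (top at z = 0); origin at the centre of its underside, z up. 
- nest_white: Square, shallow white nest, 92 x 92 mm outside, 84 x 84 mm inside, walls 4 mm thick, floor 4 mm thick, wall top 10 mm above its origin. Origin at the centre of its underside (5 mm above the bench), z up, x and y along its sides. One of four nests fixed two by two, 104 mm apart, in a flat fixed metal tray 224 mm square (rim top 12 mm above the bench); which nest is in which corner changes, and the tray shifts and turns. The black gauge belongs here.
- nest_blue: Square, shallow blue nest, 92 x 92 mm outside, 84 x 84 mm inside, walls 4 mm thick, floor 4 mm thick, wall top 10 mm above its origin. Origin at the centre of its underside (5 mm above the bench), z up, x and y along its sides. One of four nests fixed two by two, 104 mm apart, in a flat fixed metal tray 224 mm square (rim top 12 mm above the bench); which nest is in which corner changes, and the tray shifts and turns. The good steel piston cap belongs here.
- nest_yellow: Square, shallow yellow nest, 92 x 92 mm outside, 84 x 84 mm inside, walls 4 mm thick, floor 4 mm thick, wall top 10 mm above its origin. Origin at the centre of its underside (5 mm above the bench), z up, x and y along its sides. One of four nests fixed two by two, 104 mm apart, in a flat fixed metal tray 224 mm square (rim top 12 mm above the bench); which nest is in which corner changes, and the tray shifts and turns. The good brass coupling head belongs here.
- nest_green: Square, shallow green nest, 92 x 92 mm outside, 84 x 84 mm inside, walls 4 mm thick, floor 4 mm thick, wall top 10 mm above its origin. Origin at the centre of its underside (5 mm above the bench), z up, x and y along its sides. One of four nests fixed two by two, 104 mm apart, in a flat fixed metal tray 224 mm square (rim top 12 mm above the bench); which nest is in which corner changes, and the tray shifts and turns. The grey brake block sample belongs here.
Not all that is in view belongs to the job. Leave any pink or turquoise look-alike of the block alone. Leave any turquoise look-alike of the piston_cap alone.

How it is judged:
At the end, for the whole second after the job is handed in: Coupling head in the yellow nest, piston cap in the blue, gauge in the white, block in the green: each upright (0.1 rad), flat on the nest floor (origin 0 to 8 mm above the nest's), centre within 30 mm of the nest's, at rest; both red-topped rejects upright (0.1 rad), within 20 mm of their starts (horizontal distance between coupling and nest_yellow below 0.03 m and z of coupling in the frame of nest_yellow between 0 and 0.008 m and angle between each of coupling, piston_cap, gauge, block, reject_coupling, reject_cap's own z axis and vertical below 0.1 rad and linear speed of each of coupling, piston_cap, gauge, block below 0.02 m/s and angular speed of each of coupling, piston_cap, gauge, block below 0.2 rad/s and horizontal distance between piston_cap and nest_blue below 0.03 m and z of piston_cap in the frame of nest_blue between 0 and 0.008 m and horizontal distance between gauge and nest_white below 0.03 m and z of gauge in the frame of nest_white between 0 and 0.008 m and horizontal distance between block and nest_green below 0.03 m and z of block in the frame of nest_green between 0 and 0.008 m and distance of each of reject_coupling, reject_cap from where it was at the start of the episode below 0.02 m); the robot touches nothing.
It fails at once if a reject is shifted by more than 20 mm or tipped (distance of any of reject_coupling, reject_cap from where it was at the start of the episode above 0.02 m or angle between any of reject_coupling, reject_cap's own z axis and vertical above 0.3 rad).
It fails at once if a kit part is dropped (falls freely, out of the fingers, faster than 0.9 m/s, that is from about 40 mm or more) ((linear speed of coupling above 0.9 m/s and contact force between the fingers and coupling below 0.01 N) or (linear speed of piston_cap above 0.9 m/s and contact force between the fingers and piston_cap below 0.01 N) or (linear speed of gauge above 0.9 m/s and contact force between the fingers and gauge below 0.01 N) or (linear speed of block above 0.9 m/s and contact force between the fingers and block below 0.01 N)).
It also fails if it takes over 99 s, if anything falls off the work surface, if the arm or the gripper's body presses on something with over 40 N, if the wrist force passes 120 N, or if a joint passes its speed limit or range.

## Robot

A 7-joint arm with a two-finger parallel gripper is mounted at the origin on the work surface. World frame = base frame: x ahead of the robot, y to its left, z up, the work surface at z = 0. Lengths are in m, angles in rad, forces in N, time in s.
With the tool pointing down it reaches from about 0.4 to 0.85 m from the base axis. Payload 4.5 kg.
Tool frame: the origin (TCP) lies between the finger pads; the fingertips stand 11 mm ahead of it and the grasp point (between the pads) lies 8 mm behind it (r.tip_reach is the distance from the TCP to the fingertips, in m); x points along the fingers, y is the direction in which the jaws open and shut, and the axes are right-handed (so a half turn about x gives the same grasp; the last joint's range is limited). The gripper opens to 88 mm and grips with 3 to 60 N. Pads are 18 mm wide; open, the fingers measure 123 mm over their backs; the gripper's body (75 mm by 187 mm) begins 45 mm behind the grasp point.
Start: joints at [1.326, 0.689, -0.195, 1.565, 0.157, 0.902, -0.215], TCP at [0.172, -0.601, 0.25] pointing down, gripper open.
Joint ranges: [-3.01, 3.01], [-0.46, 2.08], [-1.47, 1.51], [0.13, 2.56], [-1, 4.14], [0.04, 2.09], [-2.66, 2.66]. Speed limits (rad/s): [2.57, 2.57, 3.14, 3.14, 3.14, 3.14, 3.14].

## Interface

Orientations are given as a unit quaternion [x, y, z, w].
In Python, from plant import r gives the robot as it stands.
- The arm moves only by the tool drive_tool, never from a script. Its argument "deltas" is a list of rows, each a list of 3 entries, a list of its own where there are three numbers: the turn, a rotation vector about the tool's x, y, z in degrees, then the shift along the tool's x, y, z in cm, then the finger opening in cm, from 0 to 8.81. A call has 1 to 12 rows; each row shifts and turns the commanded pose from where the row before left it, along the tool's axes as they then stand; what a row does not reach is not made up. A row lasts 1/12 s, in which the tool goes at most 41.7 mm and 7.16 degrees, less where a joint would pass 70% of its speed; a pose out of reach is approached as far as the arm can. A call is refused whole if a number of a shift passes 4.17 or a number of a turn 7.16, either way. A call with a gripper value outside its range is refused whole. The fingers move at their own pace and stop on an object; "force" is the grip in N (left out, the last holds). Time passes only in rows, so rows that do not move let the fingers close. It gives the time, the measured TCP pose, the force and the opening at its end, in the units of the state.
- r.get_state(): the state, without advancing time (a new reading comes with each control period).
- r.snapshot(name): name is "scene" or "top" or "wrist"; returns a dict with "color" (400x640x3 uint8, red, green, blue), "fov_y" (degrees; the focal length in pixels is half the picture's height over the tangent of half this angle, whatever the lens; pixels are square), "cx", "cy" (the principal point, pixels), "k1" (the pictures are not rectified: a ray, as slopes to the right and down, at radius r is drawn at 1 + k1 r^2 times it, then the intrinsics apply), "extrinsics" (4x4, takes a point from world to camera coordinates); the wrist camera has in their place "tool_from_camera" (4x4, takes a point from camera to tool coordinates, whose origin is the TCP and whose axes are the tool frame's). Camera axes: x right, y up, looking along -z (the intrinsics and any distortion apply to the point x, -y, -z); pixel columns grow to the right and rows downward; lengths in m; the calibration is good to about 2 mm. A picture is of the moment at which its call begins: read the wrist's pose just before it. There is no depth.
- r.finish_job(): hands the job in, once; it reports no verdict.
The state is a dict: "clock": time; "q": joint angles; "qd": joint speeds; "joint_torque": joint torques, N m; "tool_pos": TCP position; "eef_rot": TCP orientation; "contact_force": force on the tool from outside, world axes, zero at the start; "moment": the same for the moment, N m; "opening": opening from 0.0 (shut) to 1.0 (fully open).
Only numpy, scipy, OpenCV 4.12 (cv2) and the standard library are available. Lean on these libraries where they do the work, as an engineer would, in place of code of your own. Each camera call takes 0.05 s, during which the arm holds its last target. There are 200 camera calls.

## Working session

There is one attempt and no reset: what is moved stays moved. The work goes in short steps, Python scripts to look and compute and a tool call to move; the robot and the scene stay as the last step left them, time stands still between calls to the robot, and variables do not carry over. Pictures are saved under pics/ and viewed, about 12 in all and at most 16, crops included, and the job is handed in when it is done.

Besides the shell and the picture viewer there is one more tool, called after "Emit:" as name([rows], argument=value, ...), one row to a line, values as JSON. drive_tool: Moves the arm, as the interface text tells. Its arguments: {"type":"object","properties":{"deltas":{"type":"array","items":{"type":"array"}},"force":{"type":"number"}},"required":["deltas"]}

```bash
mkdir -p pics
python3 - <<'E'
from plant import r
import cv2,pickle
s=r.get_state(); print(s)
d={}
for n in("scene","top","wrist"):
    p=r.snapshot(n); d[n]=p; cv2.imwrite(f"pics/{n}0.png",p["color"][...,::-1])
    print(n,{k:v for k,v in p.items() if k!="color"})
pickle.dump(d,open("d0.pkl","wb"))
E
```

```text
{'clock': 0.0, 'q': array([ 1.32581569,  0.69002466, -0.19447046,  1.56635039,  0.15731182,
        0.90247089, -0.21513214]), 'qd': array([ 5.85697789e-04,  4.68173814e-04,  1.68870336e-03,  1.33811521e-03,
        9.62017990e-05, -1.51820844e-04, -2.26606099e-04]), 'joint_torque': array([ 2.16493127e-04, -5.27563512e+01, -1.26640566e+00, -1.53428507e+01,
       -5.25018037e-02,  6.60380727e-03,  1.88407257e-04]), 'tool_pos': array([ 0.17175086, -0.60030153,  0.24888182]), 'eef_rot': array([-0.70009822, -0.09889612,  0.70039549, -0.09761249]), 'contact_force': array([-0.03194766,  0.06216495,  0.26203422]), 'moment': array([-0.06398765, -0.06656246,  0.00346779]), 'opening': 0.9993317993852897}
scene {'fov_y': 45.57636759377886, 'cx': 312.0867038014339, 'cy': 188.86855698817612, 'k1': 0.006458497435935501, 'extrinsics': array([[-7.27732616e-01,  6.85859364e-01,  1.47390531e-03,
         4.09614054e-01],
       [-5.84830067e-01, -6.21655038e-01,  5.21074664e-01,
         2.83289766e-01],
       [ 3.58300199e-01,  3.78341044e-01,  8.53509825e-01,
        -1.48711244e+00],
       [ 0.0
[... 318 characters left out ...]
6592e-02,  7.79096857e-02,
        -5.45322702e-01],
       [-7.79079671e-02, -9.36847995e-04,  9.96960115e-01,
        -9.99810057e-01],
       [ 0.00000000e+00,  0.00000000e+00,  0.00000000e+00,
         1.00000000e+00]])}
wrist {'fov_y': 60.20179167264306, 'cx': 321.0433360341954, 'cy': 193.38314941814494, 'k1': -0.00641150160093718, 'tool_from_camera': array([[-1.86428382e-04,  3.16035446e-01, -9.48747365e-01,
        -1.33976222e-01],
       [ 9.99999539e-01,  9.52245909e-04,  1.20701432e-04,
        -1.37827760e-04],
       [ 9.41586728e-04, -9.48746905e-01, -3.16035478e-01,
        -8.28676632e-02],
       [ 0.00000000e+00,  0.00000000e+00,  0.00000000e+00,
         1.00000000e+00]])}
```

View pics/top0.png

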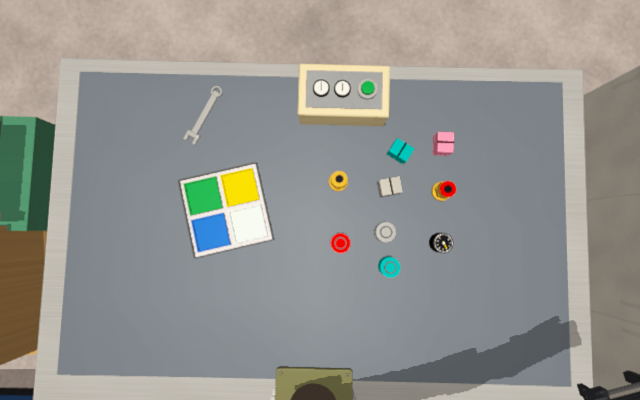

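View pics/scene0.png

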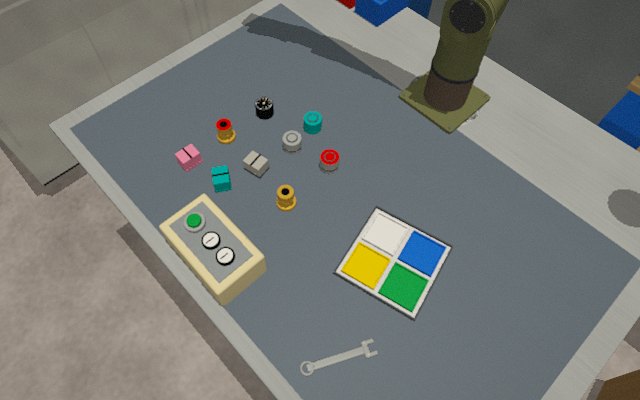

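Tray at left in the top view (green 203,195; yellow 240,187; blue 211,232; white 249,225). Kit: coupling (339,180), block (391,187), cap (386,231), gauge (442,243). Rejects: red coupling (447,189) and red cap (341,243).

```bash
cat > h.py <<'E'
import numpy as np,cv2
from scipy.spatial.transform import Rotation as R
def cam(p,st=None):
    f=200/np.tan(np.radians(p["fov_y"]/2)); K=np.array([[f,0,p["cx"]],[0,f,p["cy"]],[0,0,1]])
    if "extrinsics" in p: T=np.linalg.inv(p["extrinsics"])
    else:
        W=np.eye(4);W[:3,:3]=R.from_quat(st["eef_rot"]).as_matrix();W[:3,3]=st["tool_pos"];T=W@p["tool_from_camera"]
    return K,np.array([p["k1"],0,0,0,0.]),T
def cast(p,uv,z,st=None):
    K,D,T=cam(p,st)
    n=cv2.undistortPoints(np.array(uv,float).reshape(-1,1,2),K,D)[:,0]
    d=np.c_[n[:,0],-n[:,1],-np.ones(len(n))]@T[:3,:3].T; o=T[:3,3]
    return o+d*((z-o[2])/d[:,2])[:,None]
def comps(img,thr=28,amin=60,amax=20000):
    bg=cv2.medianBlur(img,5).reshape(-1,3); bg=np.median(bg,0)
    m=(np.abs(img.astype(int)-bg).max(2)>thr).astype(np.uint8)
    n,l,s,c=cv2.connectedComponentsWithStats(m)
    return [(c[i],s[i],l==i) for i in range(1,n) if amin<s[i,4]<amax]
E
python3 - <<'E'
import pickle,numpy as np,cv2
from h import *
d=pickle.load(open("d0.pkl","rb"))
for n in("top","scene"):
    p=d[n];img=p["color"];print(n,cam(p)[2][:3,3].round(3))
    for c,s,m in comps(img):
        rect=cv2.minAreaRect(np.argwhere(m)[:,::-1].astype(np.float32))
        print(c.round(1),s[2:],img[m].mean(0).astype(int),"z22",cast(p,c,.022)[0,:2].round(4),"z30",cast(p,c,.03)[0,:2].round(4),"rect",np.round(rect[1],1),round(rect[2],1))
    hsv=cv2.cvtColor(img,cv2.COLOR_RGB2HSV)
    for k,lo,hi in(("yellow",(20,180,150),(32,255,255)),("blue",(100,180,100),(120,255,255)),("green",(50,180,80),(75,255,255)),("white",(0,0,225),(180,25,255))):
        m=cv2.inRange(hsv,lo,hi);q,l,s,c=cv2.connectedComponentsWithStats(m);i=1+np.argmax(s[1:,4])
        print(k,c[i].round(1),s[i,4],cast(p,c[i],.012)[0].round(4))
from plant import r
print(R.from_quat(r.get_state()["eef_rot"]).as_matrix().round(3))
E
```

```text
top [ 0.466 -0.009  1.039]
[202.7 115.1] [ 38  58 395] [190 185 176] z22 [0.7868 0.3252] z30 [0.7843 0.3225] rect [12.8 62.4] 30.0
[443.1 143.1] [ 22  25 476] [212 132 152] z22 [ 0.7224 -0.3452] z30 [ 0.7204 -0.3426] rect [21. 24.] 0.0
[400.  150.9] [ 29  27 445] [ 14 167 158] z22 [ 0.6978 -0.2261] z30 [ 0.696  -0.2244] rect [21.8 20.6] 31.6
[225.2 209.5] [  96   95 6401] [167 199 156] z22 [0.5246 0.2517] z30 [0.5241 0.2496] rect [80.  83.1] 77.1
[338.  180.6] [ 20  22 335] [197 159  62] z22 [ 0.6113 -0.0555] z30 [ 0.6102 -0.0552] rect [21. 19.] 90.0
[389.6 186.1] [ 26  21 381] [190 182 168] z22 [ 0.5992 -0.1979] z30 [ 0.5981 -0.1964] rect [17.3 23.3] 78.7
[443.2 190. ] [ 26  21 414] [186  75  34] z22 [ 0.5914 -0.3453] z30 [ 0.5904 -0.3426] rect [19.7 25. ] 63.4
[385.2 231.7] [ 22  21 295] [191 187 178] z22 [ 0.4736 -0.1868] z30 [ 0.4736 -0.1854] rect [20. 21.] 90.0
[340.  242.9] [ 21  21 351] [227  48  45] z22 [ 0.4405 -0.0641] z30 [ 0.4407 -0.0637] rect [20. 20.] 90.0
[440. 242.] [ 25  21 347] [76 73 67] z22 [ 0.4488 -0.3358] z30 [ 0.449  -0.3332] rect [24. 20.] 0.0
[388.8 266.4] [
[... 1256 characters left out ...]
1] 87.6
[285.5 197.9] [ 21  28 448] [150 118  44] z22 [ 0.6065 -0.0574] z30 [ 0.6094 -0.0537] rect [27. 20.] 90.0
[393.8 261.8] [ 120  115 7347] [134 165 126] z22 [0.5331 0.2629] z30 [0.5364 0.2643] rect [93.8 84.6] 28.6
[605.6 355.7] [  99  132 6377] [144 139 128] z22 [0.358  0.7344] z30 [0.3626 0.7324] rect [131.  98.] 90.0
[339.  357.3] [ 78  37 675] [163 163 155] z22 [0.7926 0.3309] z30 [0.7941 0.3318] rect [17.1 79. ] 71.0
yellow [365.6 265. ] 1265 [0.5862 0.2188 0.012 ]
blue [624.5 119.9] 1440 [-0.3149  0.4302  0.012 ]
green [403.1 286.6] 1327 [0.5608 0.3194 0.012 ]
white [224.3 255. ] 59 [ 0.8254 -0.0432  0.012 ]
[[-0.     0.275 -0.961]
 [ 0.001 -0.961 -0.275]
 [-1.    -0.001  0.   ]]
```

Emit:
drive_tool([
  [[5.33, 0, 0], [0, 0, 0], 8.8],
  [[5.33, 0, 0], [0, 0, 0], 8.8],
  [[5.33, 0, 0], [0, 0, 0], 8.8],
  [[0, 0, 0], [0.3, -2.6, -2.7], 8.8],
  [[0, 0, 0], [0.3, -2.6, -2.7], 8.8],
  [[0, 0, 0], [0.3, -2.6, -2.7], 8.8],
  [[0, 0, 0], [0.3, -2.6, -2.7], 8.8],
  [[0, 0, 0], [0.3, -2.6, -2.7], 8.8],
  [[0, 0, 0], [0.3, -2.6, -2.7], 8.8],
  [[0, 0, 0], [0.3, -2.6, -2.7], 8.8],
  [[0, 0, 0], [0.3, -2.6, -2.7], 8.8],
  [[0, 0, 0], [0.3, -2.6, -2.7], 8.8],
])

```text
clock: 1.15
tool_pos: [0.4161, -0.3654, 0.2225]
eef_rot: [-0.707, 0.0, 0.707, 0.0]
contact_force: [0.4, -0.9, 0.1]
opening: 0.998
```

Emit:
drive_tool([
  [[0, 0, 0], [0.5, -1.6, -1.6], 7.5],
  [[0, 0, 0], [0.5, -1.6, -1.6], 7.5],
  [[0, 0, 0], [0, 0, 0], 7.5],
  [[0, 0, 0], [0, 0, 0], 7.5],
])

```text
clock: 1.48
tool_pos: [0.4477, -0.3337, 0.2123]
eef_rot: [-0.707, -0.001, 0.707, -0.001]
contact_force: [-0.2, 0.2, 0.2]
opening: 0.852
```

```bash
cat > look.py <<'E'
import sys; from plant import r; from h import *
st=r.get_state();p=r.snapshot("wrist");cv2.imwrite(sys.argv[1],p["color"][...,::-1])
M=R.from_quat(st["eef_rot"]).as_matrix()
print("t",st["clock"],"pos",st["tool_pos"].round(4),"open",round(st["opening"],3),"\n",M.round(3))
zc=float(sys.argv[2])
for c,s,m in comps(p["color"],28,800,60000):
    if 5<c[0]<635: print(c.round(0),s,p["color"][m].mean(0).astype(int),cast(p,c,zc,st)[0].round(4))
E
python3 look.py pics/w1.png .022
```

```text
t 1.4833 pos [ 0.4477 -0.3337  0.2123] open 0.852 
 [[-0.001  0.003 -1.   ]
 [ 0.001 -1.    -0.003]
 [-1.    -0.001  0.001]]
[159.  14.] [ 113    0   95   35 2577] [183 177 166] [ 0.5821 -0.1958  0.022 ]
[333.  18.] [ 301    0   64   43 2241] [223 110  55] [ 0.5792 -0.3427  0.022 ]
[309.  93.] [ 275   57   81   67 1802] [192 195 200] [ 0.5182 -0.3225  0.022 ]
[161. 143.] [ 122  110   80   68 3894] [205 200 193] [ 0.472  -0.1816  0.022 ]
[ 43. 176.] [   0  142   90   69 4500] [189  68  64] [ 0.4401 -0.0609  0.022 ]
```

View pics/w1.png

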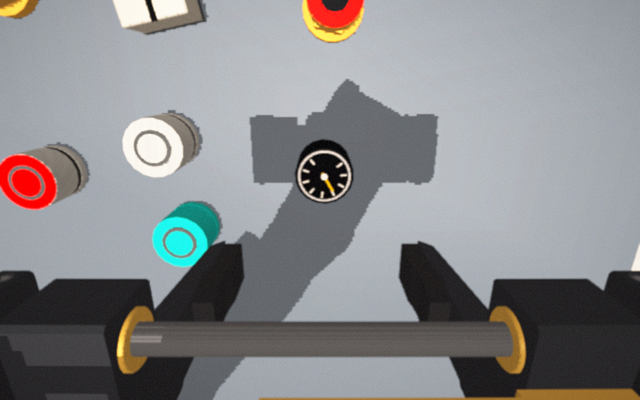

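Gauge dial centre at (324,176), good cap top at (154,147), with the red cap at (28,180).

Run:
```python
from plant import r; from h import *
st=r.get_state();p=r.snapshot("wrist")
print(cast(p,[[324,176],[154,147],[28,180]],.044,st).round(4))
```

```text
[[ 0.4451 -0.3377  0.044 ]
 [ 0.4719 -0.1871  0.044 ]
 [ 0.4416 -0.0665  0.044 ]]
```

Emit:
drive_tool([
  [[0, 0, 0], [3, 0.3, 0.15], 7.5],
  [[0, 0, 0], [3.2, 0, 0], 7.5],
  [[0, 0, 0], [3.2, 0, 0], 7.5],
  [[0, 0, 0], [3.2, 0, 0], 7.5],
  [[0, 0, 0], [3.2, 0, 0], 7.5],
  [[0, 0, 0], [2, 0, 0], 7.5],
  [[0, 0, 0], [1, 0, 0], 7.5],
  [[0, 0, 0], [0, 0, 0], 7.5],
  [[0, 0, 0], [0, 0, 0], 7.5],
])

```text
clock: 2.33
tool_pos: [0.4451, -0.3392, 0.0252]
eef_rot: [0.707, -0.001, -0.707, -0.0]
contact_force: [0.2, 0.6, -0.4]
opening: 0.847
```

Emit:
drive_tool([
  [[0, 0, 0], [0, 0, 0], 4.5],
  [[0, 0, 0], [0, 0, 0], 4.5],
  [[0, 0, 0], [0, 0, 0], 4.5],
  [[0, 0, 0], [0, 0, 0], 4.5],
  [[0, 0, 0], [0, 0, 0], 4.5],
  [[0, 0, 0], [0, 0, 0], 4.5],
  [[0, 0, 0], [0, 0, 0], 4.5],
], force=30)

```text
clock: 2.92
tool_pos: [0.4462, -0.338, 0.0259]
eef_rot: [0.708, -0.0, -0.707, 0.0]
contact_force: [-0.4, 1.5, 6.7]
opening: 0.601
```

Emit:
drive_tool([
  [[0, 0, 0], [-1, 0, 0], 4.5],
  [[0, 0, 0], [-2, 0, 0], 4.5],
  [[0, 0, 0], [-3, 0, 0], 4.5],
  [[0, 0, 0], [-3, 0, 0], 4.5],
  [[0, 0, 0], [-1, -1.5, -0.2], 4.5],
  [[0, 0, 0], [0, -2.5, -0.2], 4.5],
  [[0, 0, 0], [0, -3, -0.2], 4.5],
  [[0, 0, 0], [0, -3, -0.2], 4.5],
  [[0, 0, 0], [0, -3, -0.2], 4.5],
  [[0, 0, 0], [0, -3, -0.2], 4.5],
  [[0, 0, 0], [0, -3, -0.2], 4.5],
  [[0, 0, 0], [0, -3, -0.3], 4.5],
])

```text
clock: 3.92
tool_pos: [0.4623, -0.1167, 0.1253]
eef_rot: [-0.707, 0.0, 0.707, 0.0]
contact_force: [0.2, 0.2, -2.4]
opening: 0.604
```

Emit:
drive_tool([
  [[0, 0, 0], [0, -3, -0.3], 4.5],
  [[0, 0, 0], [0, -3, -0.3], 4.5],
  [[0, 0, 0], [0, -3, -0.3], 4.5],
  [[0, 0, 0], [0, -3, -0.3], 4.5],
  [[0, 0, 0], [0, -3, -0.3], 4.5],
  [[0, 0, 0], [0, -3, -0.3], 4.5],
  [[0, 0, 0], [0, -3, -0.3], 4.5],
  [[0, 0, 0], [0, -3, -0.3], 4.5],
  [[0, 0, 0], [0, -3, -0.1], 4.5],
  [[0, 0, 0], [0, -2.5, 0], 4.5],
  [[0, 0, 0], [0, -1.5, 0], 4.5],
  [[0, 0, 0], [0, 0, 0], 4.5],
])

```text
clock: 4.92
tool_pos: [0.4872, 0.1974, 0.125]
eef_rot: [0.707, 0.004, -0.707, 0.001]
contact_force: [-0.0, 0.5, -3.5]
opening: 0.605
```

```bash
python3 look.py pics/w2.png .012
```

```text
t 4.9167 pos [0.4872 0.1974 0.125 ] open 0.605 
 [[ 0.001  0.007 -1.   ]
 [ 0.004 -1.    -0.007]
 [-1.    -0.004 -0.001]]
[ 86. 219.] [  27  131  117  152 5856] [109 113 118] [0.4655 0.3809 0.012 ]
```

View pics/w2.png

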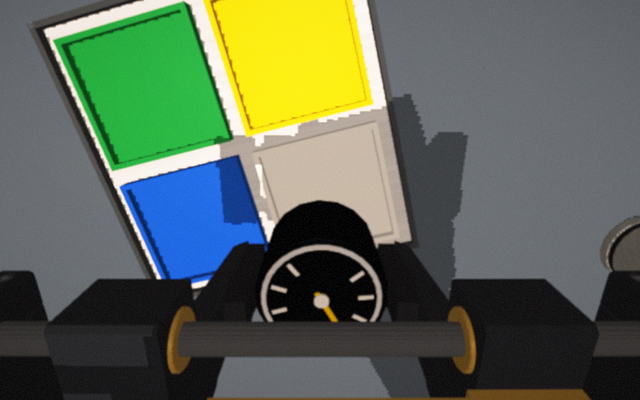

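Green nest corners about (58,42), (188,5), (230,138), (112,168). White nest's inner corners are near (255,155), (378,122) and (395,237).

Run:
```python
from plant import r; from h import *
st=r.get_state();p=r.snapshot("wrist")
print(cast(p,[[58,42],[188,5],[230,138],[112,168]],.013,st).round(4), cast(p,[[58,42],[188,5],[230,138],[112,168]],.013,st).mean(0).round(4))
print(cast(p,[[255,155],[378,122],[395,237]],.013,st).round(4))
```

```text
[[0.5928 0.3683 0.013 ]
 [0.6146 0.2799 0.013 ]
 [0.5297 0.2598 0.013 ]
 [0.5074 0.3485 0.013 ]] [0.5611 0.3141 0.013 ]
[[0.5174 0.2426 0.013 ]
 [0.5413 0.1548 0.013 ]
 [0.4523 0.1365 0.013 ]]
```

Emit:
drive_tool([
  [[0, 0, 0], [1, 0.6, 0.1], 4.5],
  [[0, 0, 0], [2, 0, 0], 4.5],
  [[0, 0, 0], [2, 0, 0], 4.5],
  [[0, 0, 0], [2, 0, 0], 4.5],
  [[0, 0, 0], [1, 0, 0], 4.5],
  [[0, 0, 0], [0.5, 0, 0], 4.5],
  [[0, 0, 0], [0.3, 0, 0], 4.5],
  [[0, 0, 0], [0, 0, 0], 4.5],
  [[0, 0, 0], [0, 0, 0], 4.5],
])

```text
clock: 5.77
tool_pos: [0.4873, 0.1858, 0.0374]
eef_rot: [0.708, -0.0, -0.707, -0.0]
contact_force: [-0.6, -0.1, -2.2]
opening: 0.602
```

Emit:
drive_tool([
  [[0, 0, 0], [0.1, 0, 0], 4.5],
  [[0, 0, 0], [0.1, 0, 0], 4.5],
  [[0, 0, 0], [0.05, 0, 0], 4.5],
  [[0, 0, 0], [0, 0, 0], 4.5],
])

```text
clock: 6.1
tool_pos: [0.4871, 0.1862, 0.0349]
eef_rot: [0.707, 0.0, -0.707, -0.0]
contact_force: [0.2, -0.7, 4.4]
opening: 0.599
```

Emit:
drive_tool([
  [[0, 0, 0], [0, 0, 0], 5.6],
  [[0, 0, 0], [0, 0, 0], 6.5],
  [[0, 0, 0], [0, 0, 0], 7.5],
  [[0, 0, 0], [0, 0, 0], 7.5],
  [[0, 0, 0], [0, 0, 0], 7.5],
  [[0, 0, 0], [-1, 0, 0], 7.5],
  [[0, 0, 0], [-2.5, 0, 0], 7.5],
  [[0, 0, 0], [-3, 0, 0], 7.5],
  [[0, 0, 0], [-3, 0, 0], 7.5],
  [[0, 0, 0], [-2.5, 0, 0], 7.5],
  [[0, 0, 0], [0, 1.5, 0], 7.5],
  [[0, 0, 0], [0, 3, 0], 7.5],
])

```text
clock: 7.1
tool_pos: [0.4879, 0.1453, 0.1565]
eef_rot: [0.709, 0.004, -0.705, 0.001]
contact_force: [-0.3, 0.6, 0.2]
opening: 0.856
```

Emit:
drive_tool([
  [[0, 0, 0], [0, 3, 0.2], 7.5],
  [[0, 0, 0], [0, 3, 0.2], 7.5],
  [[0, 0, 0], [0, 3, 0.2], 7.5],
  [[0, 0, 0], [0, 3, 0.2], 7.5],
  [[0, 0, 0], [0, 3, 0.2], 7.5],
  [[0, 0, 0], [0, 3, 0.2], 7.5],
  [[0, 0, 0], [0, 3, 0.2], 7.5],
  [[0, 0, 0], [0, 3, 0.2], 7.5],
  [[0, 0, 0], [0, 3, 0], 7.5],
  [[0, 0, 0], [0, 3, 0], 7.5],
  [[0, 0, 0], [0, 2, 0], 7.5],
  [[0, 0, 0], [0, 0.7, 0], 7.5],
])

```text
clock: 8.1
tool_pos: [0.47, -0.1904, 0.155]
eef_rot: [0.707, -0.003, -0.707, -0.001]
contact_force: [0.0, 0.5, 0.5]
opening: 0.853
```

Emit:
drive_tool([
  [[0, 0, 0], [0, 0, 0], 7.5],
  [[0, 0, 0], [0, 0, 0], 7.5],
  [[0, 0, 0], [0, 0, 0], 7.5],
])

```text
clock: 8.35
tool_pos: [0.4708, -0.1837, 0.1543]
eef_rot: [-0.707, -0.001, 0.707, -0.0]
contact_force: [0.3, 0.3, 0.5]
opening: 0.856
```

```bash
python3 look.py pics/w3.png .044
```

```text
t 8.35 pos [ 0.4708 -0.1837  0.1543] open 0.856 
 [[-0.     0.003 -1.   ]
 [ 0.001 -1.    -0.003]
 [-1.    -0.001  0.   ]]
[140.  15.] [  75    0  112   40 2972] [211 175  70] [ 0.5922 -0.0671  0.044 ]
[341.  25.] [ 295    0   94   59 4387] [229 226 219] [ 0.5866 -0.1956  0.044 ]
[556.  30.] [ 495    0  131   69 7251] [189  83  36] [ 0.584  -0.3353  0.044 ]
[175. 223.] [ 131  181   89   83 5180] [207  68  63] [ 0.4483 -0.0709  0.044 ]
```

View pics/w3.png

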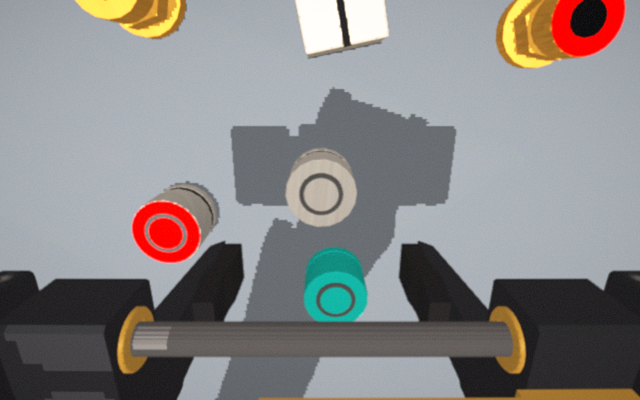

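Good cap's bare top is at (321,194). The block's near edge runs from (308,52) to (387,38), about 11° off my jaw axis.

Run:
```python
from plant import r; from h import *
st=r.get_state();p=r.snapshot("wrist")
print(cast(p,[[321,194],[306,52],[387,37]],.044,st).round(4))
```

```text
[[ 0.4718 -0.1833  0.044 ]
 [ 0.5702 -0.1732  0.044 ]
 [ 0.5794 -0.2259  0.044 ]]
```

Emit:
drive_tool([
  [[0, 0, 0], [2, 0.1, -0.1], 7.5],
  [[0, 0, 0], [3, 0, 0], 7.5],
  [[0, 0, 0], [3, 0, 0], 7.5],
  [[0, 0, 0], [3, 0, 0], 7.5],
  [[0, 0, 0], [1.5, 0, 0], 7.5],
  [[0, 0, 0], [0.5, 0, 0], 7.5],
  [[0, 0, 0], [0, 0, 0], 7.5],
  [[0, 0, 0], [0, 0, 0], 7.5],
])

```text
clock: 9.12
tool_pos: [0.4721, -0.1865, 0.0248]
eef_rot: [0.707, 0.0, -0.707, 0.0]
contact_force: [-0.4, -1.0, -0.0]
opening: 0.851
```

Emit:
drive_tool([
  [[0, 0, 0], [0, 0, 0], 4.5],
  [[0, 0, 0], [0, 0, 0], 4.5],
  [[0, 0, 0], [0, 0, 0], 4.5],
  [[0, 0, 0], [0, 0, 0], 4.5],
  [[0, 0, 0], [0, 0, 0], 4.5],
  [[0, 0, 0], [0, 0, 0], 4.5],
  [[0, 0, 0], [0, 0, 0], 4.5],
], force=35)

```text
clock: 9.7
tool_pos: [0.4723, -0.1865, 0.0251]
eef_rot: [0.708, 0.0, -0.707, 0.0]
contact_force: [0.3, 1.9, 7.8]
opening: 0.598
```

Emit:
drive_tool([
  [[0, 0, 0], [-1, 0, 0], 4.5],
  [[0, 0, 0], [-2, 0, 0], 4.5],
  [[0, 0, 0], [-3, 0, 0], 4.5],
  [[0, 0, 0], [-3, 0, 0], 4.5],
  [[0, 0, 0], [-1, -1.5, 0.1], 4.5],
  [[0, 0, 0], [0, -2.5, 0.1], 4.5],
  [[0, 0, 0], [0, -3, 0.1], 4.5],
  [[0, 0, 0], [0, -3, 0.1], 4.5],
  [[0, 0, 0], [0, -3, 0.1], 4.5],
  [[0, 0, 0], [0, -3, 0.1], 4.5],
  [[0, 0, 0], [0, -3, 0.1], 4.5],
  [[0, 0, 0], [0, -3, 0.1], 4.5],
])

```text
clock: 10.7
tool_pos: [0.4632, 0.0341, 0.1247]
eef_rot: [-0.707, 0.0, 0.707, 0.0]
contact_force: [-0.1, -0.6, -3.6]
opening: 0.603
```

Emit:
drive_tool([
  [[0, 0, 0], [0, -3, 0.1], 4.5],
  [[0, 0, 0], [0, -3, 0.1], 4.5],
  [[0, 0, 0], [0, -3, 0], 4.5],
  [[0, 0, 0], [0, -3, 0], 4.5],
  [[0, 0, 0], [0, -3, 0], 4.5],
  [[0, 0, 0], [0, -3, 0], 4.5],
  [[0, 0, 0], [0, -3, 0], 4.5],
  [[0, 0, 0], [0, -2.5, 0], 4.5],
  [[0, 0, 0], [0, -1.5, 0], 4.5],
  [[0, 0, 0], [0, -0.8, 0], 4.5],
  [[0, 0, 0], [0, 0, 0], 4.5],
  [[0, 0, 0], [0, 0, 0], 4.5],
])

```text
clock: 11.7
tool_pos: [0.4616, 0.2898, 0.1243]
eef_rot: [-0.707, 0.001, 0.707, -0.0]
contact_force: [-0.6, -0.6, -3.0]
opening: 0.6
```

Emit:
drive_tool([
  [[0, 0, 0], [1, -0.2, 0], 4.5],
  [[0, 0, 0], [2, 0, 0], 4.5],
  [[0, 0, 0], [2, 0, 0], 4.5],
  [[0, 0, 0], [2, 0, 0], 4.5],
  [[0, 0, 0], [1, 0, 0], 4.5],
  [[0, 0, 0], [0.5, 0, 0], 4.5],
  [[0, 0, 0], [0.25, 0, 0], 4.5],
  [[0, 0, 0], [0, 0, 0], 4.5],
  [[0, 0, 0], [0, 0, 0], 4.5],
  [[0, 0, 0], [0.1, 0, 0], 4.5],
  [[0, 0, 0], [0.1, 0, 0], 4.5],
  [[0, 0, 0], [0, 0, 0], 4.5],
])

```text
clock: 12.7
tool_pos: [0.4619, 0.2933, 0.0351]
eef_rot: [0.707, 0.0, -0.707, -0.0]
contact_force: [-0.1, 0.7, -3.1]
opening: 0.6
```

Emit:
drive_tool([
  [[0, 0, 0], [0.1, 0, 0], 4.5],
  [[0, 0, 0], [0, 0, 0], 4.5],
  [[0, 0, 0], [0, 0, 0], 4.5],
])

```text
clock: 12.95
tool_pos: [0.462, 0.2932, 0.0342]
eef_rot: [0.707, 0.0, -0.707, -0.0]
contact_force: [-0.9, 0.0, 3.5]
opening: 0.603
```

Emit:
drive_tool([
  [[0, 0, 0], [0, 0, 0], 5.6],
  [[0, 0, 0], [0, 0, 0], 6.5],
  [[0, 0, 0], [0, 0, 0], 7.5],
  [[0, 0, 0], [0, 0, 0], 7.5],
  [[0, 0, 0], [0, 0, 0], 7.5],
  [[0, 0, 0], [-1, 0, 0], 7.5],
  [[0, 0, 0], [-2.5, 0, 0], 7.5],
  [[0, 0, 0], [-3, 0, 0], 7.5],
  [[0, 0, 0], [-3, 0, 0], 7.5],
  [[0, 0, 0], [-2.5, 0, 0], 7.5],
  [[0, 0, 0], [0, 1.5, 0], 7.5],
  [[0, 0, 0], [0, 3, 0], 7.5],
])

```text
clock: 13.95
tool_pos: [0.4626, 0.2526, 0.156]
eef_rot: [0.709, 0.004, -0.705, 0.0]
contact_force: [-0.3, -0.2, -0.5]
opening: 0.852
```

Emit:
drive_tool([
  [[0, 0, 0], [0, 3, -0.9], 7.8],
  [[0, 0, 0], [0, 3, -0.9], 7.8],
  [[0, 0, 0], [0, 3, -0.9], 7.8],
  [[0, 0, 0], [0, 3, -0.9], 7.8],
  [[0, 0, 0], [0, 3, -0.9], 7.8],
  [[0, 0, 0], [0, 3, -0.9], 7.8],
  [[0, 0, 0], [0, 3, -0.9], 7.8],
  [[0, 0, 0], [0, 3, -0.9], 7.8],
  [[0, 0, 0], [0, 3, -0.9], 7.8],
  [[0, 0, 0], [0, 3, -0.9], 7.8],
  [[0, 0, 0], [0, 3, -0.9], 7.8],
  [[0, 0, 0], [0, 3, -0.9], 7.8],
])

```text
clock: 14.95
tool_pos: [0.5697, -0.1137, 0.1545]
eef_rot: [0.707, -0.0, -0.707, -0.0]
contact_force: [0.5, 0.2, -0.4]
opening: 0.885
```

Emit:
drive_tool([
  [[0, 0, 0], [0, 3, -0.9], 7.8],
  [[0, 0, 0], [0, 3, -0.9], 7.8],
  [[0, 0, 0], [0, 1.5, -0.5], 7.8],
  [[-5.5, 0, 0], [0, 0, 0], 7.8],
  [[-5.5, 0, 0], [0, 0, 0], 7.8],
  [[0, 0, 0], [0, 0, 0], 7.8],
  [[0, 0, 0], [0, 0, 0], 7.8],
  [[0, 0, 0], [0, 0, 0], 7.8],
])

```text
clock: 15.62
tool_pos: [0.5925, -0.1867, 0.1541]
eef_rot: [0.704, 0.067, -0.704, 0.067]
contact_force: [-0.3, 0.4, -0.0]
opening: 0.879
```

```bash
python3 look.py pics/w4.png .044
```

```text
t 15.6167 pos [ 0.5925 -0.1867  0.1541] open 0.879 
 [[ 0.     0.189 -0.982]
 [-0.    -0.982 -0.189]
 [-1.     0.    -0.   ]]
[403.  60.] [ 348    4  109  110 6461] [ 43 221 214] [ 0.6954 -0.2218  0.044 ]
[571.  58.] [ 508    7  128  103 8975] [225 158 181] [ 0.718  -0.3312  0.044 ]
[151. 137.] [ 100   98  103   79 6078] [199 170  71] [ 0.6131 -0.0601  0.044 ]
[510. 229.] [ 461  185   99   87 5599] [202  92  41] [ 0.5933 -0.335   0.044 ]
```

View pics/w4.png

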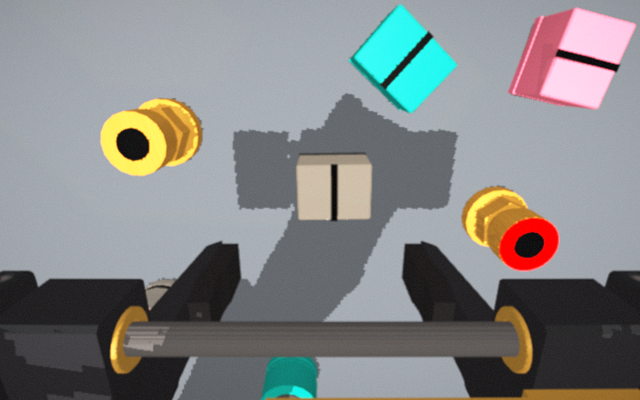

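Block is aligned with the jaws, with its top centre at (334,191). Good coupling's top is at (133,144).

Run:
```python
from plant import r; from h import *
st=r.get_state();p=r.snapshot("wrist");M=R.from_quat(st["eef_rot"]).as_matrix()
b=cast(p,[[334,191]],.044,st)[0];c=cast(p,[[133,144]],.06,st)[0]
print(b.round(4),c.round(4),"block offset in tool",(M.T@(b-st["tool_pos"])).round(4))
```

```text
[ 0.5978 -0.1953  0.044 ] [ 0.6098 -0.0557  0.06  ] block offset in tool [ 0.11    0.0094 -0.0034]
```

Emit:
drive_tool([
  [[0, 0, 0], [1, 0.9, -0.3], 7.8],
  [[0, 0, 0], [3, 0, 0], 7.8],
  [[0, 0, 0], [3, 0, 0], 7.8],
  [[0, 0, 0], [3, 0, 0], 7.8],
  [[0, 0, 0], [2, 0, 0], 7.8],
  [[0, 0, 0], [0.9, 0, 0], 7.8],
  [[0, 0, 0], [0, 0, 0], 7.8],
  [[0, 0, 0], [0, 0, 0], 7.8],
])

```text
clock: 16.38
tool_pos: [0.5976, -0.1957, 0.0247]
eef_rot: [0.704, 0.067, -0.704, 0.068]
contact_force: [0.9, -0.1, -0.5]
opening: 0.887
```

Emit:
drive_tool([
  [[0, 0, 0], [0, 0, 0], 4.7],
  [[0, 0, 0], [0, 0, 0], 4.7],
  [[0, 0, 0], [0, 0, 0], 4.7],
  [[0, 0, 0], [0, 0, 0], 4.7],
  [[0, 0, 0], [0, 0, 0], 4.7],
  [[0, 0, 0], [0, 0, 0], 4.7],
  [[0, 0, 0], [0, 0, 0], 4.7],
], force=35)

```text
clock: 16.97
tool_pos: [0.5981, -0.1955, 0.0259]
eef_rot: [0.704, 0.067, -0.703, 0.068]
contact_force: [-0.9, -0.3, 5.8]
opening: 0.633
```

Emit:
drive_tool([
  [[0, 0, 0], [-1, 0, 0], 4.7],
  [[0, 0, 0], [-2, 0, 0], 4.7],
  [[0, 0, 0], [-3, 0, 0], 4.7],
  [[0, 0, 0], [-3, 0, 0], 4.7],
  [[0, 0, 0], [-2, -1, -0.1], 4.7],
  [[0, 0, 0], [0, -2, -0.2], 4.7],
  [[0, 0, 0], [0, -3, -0.4], 4.7],
  [[0, 0, 0], [0, -3, -0.4], 4.7],
  [[0, 0, 0], [0, -3, -0.4], 4.7],
  [[0, 0, 0], [0, -3, -0.4], 4.7],
  [[0, 0, 0], [0, -3, -0.4], 4.7],
  [[0, 0, 0], [0, -3, -0.4], 4.7],
])

```text
clock: 17.97
tool_pos: [0.5829, 0.0175, 0.1349]
eef_rot: [-0.704, -0.068, 0.704, -0.068]
contact_force: [0.5, 0.1, -3.0]
opening: 0.633
```

Emit:
drive_tool([
  [[0, 0, 0], [0, -3, -0.4], 4.7],
  [[0, 0, 0], [0, -3, -0.4], 4.7],
  [[0, 0, 0], [0, -3, -0.4], 4.7],
  [[0, 0, 0], [0, -3, -0.4], 4.7],
  [[0, 0, 0], [0, -3, -0.4], 4.7],
  [[0, 0, 0], [0, -3, -0.4], 4.7],
  [[0, 0, 0], [0, -3, -0.4], 4.7],
  [[0, 0, 0], [0, -3, -0.4], 4.7],
  [[0, 0, 0], [0, -3, -0.2], 4.7],
  [[0, 0, 0], [0, -2, 0], 4.7],
  [[0, 0, 0], [0, -0.9, 0], 4.7],
  [[0, 0, 0], [0, 0, 0], 4.7],
])

```text
clock: 18.97
tool_pos: [0.5584, 0.3192, 0.1344]
eef_rot: [-0.703, -0.07, 0.704, -0.069]
contact_force: [0.1, 0.1, -3.5]
opening: 0.628
```

Emit:
drive_tool([
  [[0, 0, 0], [0, 0, 0], 4.7],
  [[0, 0, 0], [0, 0, 0], 4.7],
])

```text
clock: 19.13
tool_pos: [0.5609, 0.3128, 0.1347]
eef_rot: [-0.704, -0.066, 0.704, -0.068]
contact_force: [-0.4, -0.7, -2.9]
opening: 0.631
```

Emit:
drive_tool([
  [[0, 0, 0], [1, -0.3, 0], 4.7],
  [[0, 0, 0], [2, 0, 0], 4.7],
  [[0, 0, 0], [2.5, 0, 0], 4.7],
  [[0, 0, 0], [2, 0, 0], 4.7],
  [[0, 0, 0], [1.2, 0, 0], 4.7],
  [[0, 0, 0], [0.6, 0, 0], 4.7],
  [[0, 0, 0], [0.3, 0, 0], 4.7],
  [[0, 0, 0], [0.1, 0, 0], 4.7],
  [[0, 0, 0], [0.1, 0, 0], 4.7],
  [[0, 0, 0], [0.1, 0, 0], 4.7],
  [[0, 0, 0], [0, 0, 0], 4.7],
  [[0, 0, 0], [0, 0, 0], 4.7],
])

```text
clock: 20.13
tool_pos: [0.56, 0.3192, 0.0364]
eef_rot: [0.704, 0.068, -0.703, 0.068]
contact_force: [0.5, -0.4, -3.1]
opening: 0.632
```

Emit:
drive_tool([
  [[0, 0, 0], [0.1, 0, 0], 4.7],
  [[0, 0, 0], [0.1, 0, 0], 4.7],
  [[0, 0, 0], [0, 0, 0], 4.7],
  [[0, 0, 0], [0, 0, 0], 4.7],
])

```text
clock: 20.47
tool_pos: [0.56, 0.3192, 0.0349]
eef_rot: [0.704, 0.068, -0.704, 0.068]
contact_force: [-2.3, -0.7, 5.6]
opening: 0.632
```

Emit:
drive_tool([
  [[0, 0, 0], [0, 0, 0], 5.8],
  [[0, 0, 0], [0, 0, 0], 6.7],
  [[0, 0, 0], [0, 0, 0], 7.8],
  [[0, 0, 0], [0, 0, 0], 7.8],
  [[0, 0, 0], [0, 0, 0], 7.8],
  [[0, 0, 0], [-1, 0, 0], 7.8],
  [[0, 0, 0], [-2.5, 0, 0], 7.8],
  [[0, 0, 0], [-3, 0, 0], 7.8],
  [[0, 0, 0], [-3, 0, 0], 7.8],
  [[0, 0, 0], [-2.5, 0, 0], 7.8],
  [[0, 0, 0], [-2, 1.5, 0], 7.8],
  [[0, 0, 0], [0, 3, 0], 7.8],
])

```text
clock: 21.47
tool_pos: [0.5696, 0.2809, 0.1789]
eef_rot: [0.707, 0.073, -0.701, 0.068]
contact_force: [0.5, -0.4, -0.1]
opening: 0.885
```

Emit:
drive_tool([
  [[0, 0, 0], [0, 3, 0.2], 7],
  [[0, 0, 0], [0, 3, 0.2], 7],
  [[0, 0, 0], [0, 3, 0.2], 7],
  [[0, 0, 0], [0, 3, 0.2], 7],
  [[0, 0, 0], [0, 3, 0.2], 7],
  [[0, 0, 0], [0, 3, 0.2], 7],
  [[0, 0, 0], [0, 3, 0.2], 7],
  [[0, 0, 0], [0, 3, 0.2], 7],
  [[0, 0, 0], [0, 3, 0.2], 7],
  [[0, 0, 0], [0, 3, 0.2], 7],
  [[0, 0, 0], [0, 2, 0.2], 7],
  [[0, 0, 0], [0, 1, 0], 7],
])

```text
clock: 22.47
tool_pos: [0.6093, -0.0582, 0.1746]
eef_rot: [0.704, 0.065, -0.704, 0.067]
contact_force: [-0.8, -0.6, 0.6]
opening: 0.797
```

Emit:
drive_tool([
  [[0, 0, 0], [0, 0, 0], 7],
  [[0, 0, 0], [0, 0, 0], 7],
  [[0, 0, 0], [0, 0, 0], 7],
])

```text
clock: 22.72
tool_pos: [0.6095, -0.0506, 0.1738]
eef_rot: [0.704, 0.069, -0.704, 0.068]
contact_force: [-0.4, 0.3, -0.1]
opening: 0.795
```

```bash
python3 look.py pics/w5.png .06
```

```text
t 22.7167 pos [ 0.6095 -0.0506  0.1738] open 0.795 
 [[-0.     0.193 -0.981]
 [ 0.002 -0.981 -0.193]
 [-1.    -0.002 -0.   ]]
[295.  76.] [ 264   41   65   77 1378] [140 143 147] [ 0.6886 -0.0163  0.06  ]
[553. 119.] [ 496   75  116   92 6581] [ 14 146 133] [ 0.6961 -0.2007  0.06  ]
```

View pics/w5.png

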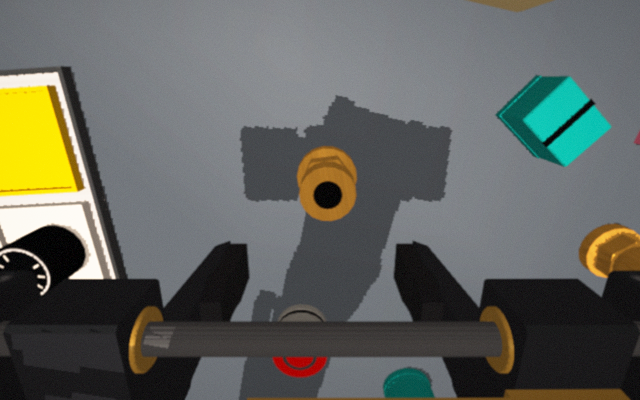

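Coupling's collar top is centred at (328,194), brass with no red paint. Gauge sits in the white nest at the left edge.

Run:
```python
from plant import r; from h import *
st=r.get_state();p=r.snapshot("wrist");M=R.from_quat(st["eef_rot"]).as_matrix()
b=cast(p,[[328,194]],.06,st)[0]
print(b.round(4),(M.T@(b-st["tool_pos"])).round(4))
```

```text
[ 0.6103 -0.0553  0.06  ] [1.137e-01 5.100e-03 1.000e-04]
```

Emit:
drive_tool([
  [[0, 0, 0], [1, 0.5, 0], 7],
  [[0, 0, 0], [3, 0, 0], 7],
  [[0, 0, 0], [3, 0, 0], 7],
  [[0, 0, 0], [3, 0, 0], 7],
  [[0, 0, 0], [2, 0, 0], 7],
  [[0, 0, 0], [0.6, 0, 0], 7],
  [[0, 0, 0], [0, 0, 0], 7],
  [[0, 0, 0], [0, 0, 0], 7],
])

```text
clock: 23.48
tool_pos: [0.6108, -0.0581, 0.048]
eef_rot: [0.704, 0.068, -0.704, 0.068]
contact_force: [-0.2, 0.5, 1.1]
opening: 0.793
```

Emit:
drive_tool([
  [[0, 0, 0], [0, 0, 0], 3.5],
  [[0, 0, 0], [0, 0, 0], 3.5],
  [[0, 0, 0], [0, 0, 0], 3.5],
  [[0, 0, 0], [0, 0, 0], 3.5],
  [[0, 0, 0], [0, 0, 0], 3.5],
  [[0, 0, 0], [0, 0, 0], 3.5],
  [[0, 0, 0], [0, 0, 0], 3.5],
  [[0, 0, 0], [0, 0, 0], 3.5],
], force=40)

```text
clock: 24.15
tool_pos: [0.6109, -0.0575, 0.0487]
eef_rot: [0.704, 0.068, -0.703, 0.068]
contact_force: [-0.9, 1.5, 6.1]
opening: 0.487
```

Emit:
drive_tool([
  [[0, 0, 0], [-1, 0, 0], 3.5],
  [[0, 0, 0], [-2, 0, 0], 3.5],
  [[0, 0, 0], [-2, 0, 0], 3.5],
  [[0, 0, 0], [-2, 0, 0], 3.5],
  [[0, 0, 0], [-1, -1, -0.1], 3.5],
  [[0, 0, 0], [0, -2, -0.2], 3.5],
  [[0, 0, 0], [0, -3, -0.3], 3.5],
  [[0, 0, 0], [0, -3, -0.4], 3.5],
  [[0, 0, 0], [0, -3, -0.4], 3.5],
  [[0, 0, 0], [0, -3, -0.4], 3.5],
  [[0, 0, 0], [0, -3, -0.4], 3.5],
  [[0, 0, 0], [0, -3, -0.4], 3.5],
])

```text
clock: 25.15
tool_pos: [0.5948, 0.155, 0.1274]
eef_rot: [-0.703, -0.068, 0.704, -0.068]
contact_force: [0.7, -0.4, -2.7]
opening: 0.487
```

Emit:
drive_tool([
  [[0, 0, 0], [0, -2.5, -0.4], 3.5],
  [[0, 0, 0], [0, -2, 0], 3.5],
  [[0, 0, 0], [0, -1.2, 0], 3.5],
  [[0, 0, 0], [0, -0.5, 0], 3.5],
  [[0, 0, 0], [0, 0, 0], 3.5],
  [[0, 0, 0], [0, 0, 0], 3.5],
  [[0, 0, 0], [0, 0, 0], 3.5],
])

```text
clock: 25.73
tool_pos: [0.5885, 0.2119, 0.1277]
eef_rot: [0.704, 0.066, -0.704, 0.067]
contact_force: [0.5, -0.8, -3.7]
opening: 0.488
```

Emit:
drive_tool([
  [[0, 0, 0], [1, -0.1, 0], 3.5],
  [[0, 0, 0], [2, 0, 0], 3.5],
  [[0, 0, 0], [2, 0, 0], 3.5],
  [[0, 0, 0], [1, 0, 0], 3.5],
  [[0, 0, 0], [0.5, 0, 0], 3.5],
  [[0, 0, 0], [0.2, 0, 0], 3.5],
  [[0, 0, 0], [0.1, 0, 0], 3.5],
  [[0, 0, 0], [0, 0, 0], 3.5],
  [[0, 0, 0], [0, 0, 0], 3.5],
])

```text
clock: 26.48
tool_pos: [0.5885, 0.2156, 0.0605]
eef_rot: [0.704, 0.068, -0.703, 0.068]
contact_force: [-0.1, 0.3, -2.6]
opening: 0.486
```

Emit:
drive_tool([
  [[0, 0, 0], [0.1, 0, 0], 3.5],
  [[0, 0, 0], [0.1, 0, 0], 3.5],
  [[0, 0, 0], [0.1, 0, 0], 3.5],
  [[0, 0, 0], [0, 0, 0], 3.5],
  [[0, 0, 0], [0, 0, 0], 3.5],
])

```text
clock: 26.9
tool_pos: [0.5882, 0.2156, 0.0577]
eef_rot: [0.704, 0.068, -0.704, 0.068]
contact_force: [-2.0, -0.8, 6.2]
opening: 0.488
```

Emit:
drive_tool([
  [[0, 0, 0], [0, 0, 0], 4.6],
  [[0, 0, 0], [0, 0, 0], 5.5],
  [[0, 0, 0], [0, 0, 0], 6.5],
  [[0, 0, 0], [0, 0, 0], 6.5],
  [[0, 0, 0], [0, 0, 0], 6.5],
  [[0, 0, 0], [-1, 0, 0], 6.5],
  [[0, 0, 0], [-2.5, 0, 0], 6.5],
  [[0, 0, 0], [-3, 0, 0], 6.5],
  [[0, 0, 0], [-3, 0, 0], 6.5],
  [[0, 0, 0], [-3, 0, 0], 6.5],
  [[0, 0, 0], [-2, 1, 1], 6.5],
  [[0, 0, 0], [0, 2, 2], 6.5],
])

```text
clock: 27.9
tool_pos: [0.5682, 0.1842, 0.2069]
eef_rot: [0.708, 0.071, -0.699, 0.067]
contact_force: [1.5, -0.3, -0.3]
opening: 0.738
```

Emit:
drive_tool([
  [[0, 0, 0], [-1, 2.5, 1.5], 6.5],
  [[0, 0, 0], [-1, 2.5, 1.5], 6.5],
  [[0, 0, 0], [-1, 2.5, 1.5], 6.5],
  [[0, 0, 0], [-1, 2.5, 1.5], 6.5],
  [[0, 0, 0], [-1, 2.5, 1.5], 6.5],
  [[0, 0, 0], [-1, 2.5, 1.5], 6.5],
  [[0, 0, 0], [-1, 2.5, 1.5], 6.5],
  [[0, 0, 0], [-1, 2.5, 1.5], 6.5],
  [[0, 0, 0], [0, 1.5, 0.5], 6.5],
  [[0, 0, 0], [0, 0, 0], 6.5],
  [[0, 0, 0], [0, 0, 0], 6.5],
  [[0, 0, 0], [0, 0, 0], 6.5],
])

```text
clock: 28.9
tool_pos: [0.4826, -0.0533, 0.2818]
eef_rot: [0.704, 0.068, -0.704, 0.068]
contact_force: [0.3, -0.5, -0.2]
opening: 0.741
```

Run:
```python
from plant import r; from h import *
print(r.get_state()["tool_pos"],r.get_state()["clock"])
a=r.snapshot("top");b=r.snapshot("scene")
cv2.imwrite("pics/end.png",np.vstack([cv2.resize(a["color"][130:290,150:480],None,fx=2,fy=2),cv2.resize(b["color"][60:330,200:480],(330*2,280))])[...,::-1])
for c,s,m in comps(a["color"]):
    if c[0]>300: print(c.round(1),a["color"][m].mean(0).astype(int),cast(a,c,.022)[0,:2].round(4))
```

```text
[ 0.48262831 -0.05328518  0.28184309] 28.9
[443.1 143.1] [217 139 159] [ 0.7225 -0.3452]
[400.1 150.9] [ 14 175 165] [ 0.698  -0.2263]
[443.3 190. ] [193  79  36] [ 0.5916 -0.3455]
```

View pics/end.png

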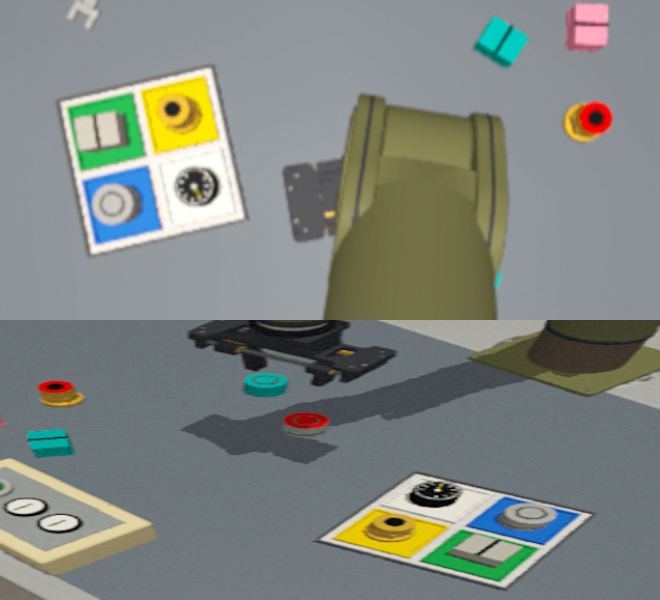

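All four parts stand upright in their own nests, and both rejects look untouched. I'll check the offsets in numbers, then hand in.

Run:
```python
from plant import r; from h import *
a=r.snapshot("top");b=r.snapshot("scene")
for n,u,z,t in(("block",(100,129),.053,(.562,.316)),("coupling",(172,108),.069,(.588,.2175)),("cap",(115,203),.053,(.462,.292)),("gauge",(197,186),.053,(.487,.191))):
    q=cast(a,(150+u[0]/2,130+u[1]/2),z)[0,:2]; print(n,q.round(4),"off mm",round(1e3*np.hypot(*(q-t)),1))
for c,s,m in comps(b["color"]):
    k=b["color"][m].mean(0)
    if k[0]>1.8*k[2] and s[4]<900: print("scene red/brass",c.round(1),k.astype(int),cast(b,c,.022)[0,:2].round(4))
```

```text
block [0.5613 0.3124] off mm 3.6
coupling [0.5895 0.2142] off mm 3.6
cap [0.4636 0.288 ] off mm 4.3
gauge [0.4883 0.1807] off mm 10.4
scene red/brass [224.9 131.1] [152  76  31] [ 0.5852 -0.3475]
```

```bash
python3 -c "
from plant import r
print(r.finish_job())"
```

```text
the job is handed in; nothing more can be done
None
```

I packed all four parts and handed the job in after about 29 s of robot time. `finish_job` gives no verdict, so what follows rests on my own checks.

- **Placing:** Each part was lowered until the force reading showed the nest floor carrying it, then released. The gripper was moved clear, and the final pictures show all four upright in the right nests.
- **Offsets from the nest centres (30 mm allowed):** block and coupling head about 4 mm, piston cap about 4 mm, gauge about 10 mm. The gauge sits furthest off because I set it down about 5 mm off target.
- **Reject coupling head:** In both fixed cameras it is where it started, to within 0.2 pixel.
- **Reject piston cap:** It stands upright at its starting spot in the scene view, to about 1 pixel by eye. The automatic check missed it, and the arm hid it in the top view, so this one has no numeric check.

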